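Clear the lapping bed with the scraper plate

TASK

Slide the scraper, the tallest plate, straight up out of its slot in the wooden rack and use it to wipe all four grinding-wheel chips off the grey bed into the steel catch tray at its open end, never touching a chip with the gripper or arm. Then lower the scraper right down into the narrow white trough, let go, and leave it standing there. Leave the two spare plates and everything else on the table where they are.

Things in the scene. Friction and masses are not known exactly. Their poses are not given: they have to be found in the camera images.
- rack: Fixed wooden slotted rack, 125 (x) x 152 (y) mm, 60 mm high. Three open-topped slots run along its y axis at x = -36, 0 and +36 mm, each 11 mm wide and 136 mm long, slot floor 15 mm above the table. Origin: centre of its underside, z up. It stands at the left or the right of the table.
- scraper: The scraper: flat aluminium plate 130 mm long (its y), 8 mm thick (its x), 105 mm tall (its z) with a rubber strip along the lower edge. Origin: centre of its lower edge. Stands upright in one of the rack's slots, lower edge on the slot floor, top edge 120 mm above the table; it is the longest and tallest of the three plates there.
- spare_a: Spare plate like the scraper but smaller: 110 mm long (y), 8 mm thick (x), 60 mm tall (z), upright in a rack slot, top edge 75 mm above the table. Origin: centre of its lower edge.
- spare_b: Second spare plate, same as spare_a, in another slot.
- station: Fixed lapping station, origin at table height, z up. Flat grey bed, top 45 mm up, x -100 to +90 mm, y -90 to +90 mm. Fences 8 mm thick rise 14 mm above the bed at the back (inner face x = -100) and sides (inner faces y = -90, +90). The end at x = +90 is open and drops into the catch tray: inside x 90 to 194 mm, y -94 to +94 mm, floor 4 mm and rim 30 mm above the table.
- trough: Fixed narrow white drip trough (empty, dry) on the other side of the table from the rack, on a flat foot 100 (x) x 200 (y) mm. The opening runs along its y axis: inside 24 mm wide (x) and 180 mm long (y), floor 6 mm and rim 52 mm above the table. Origin: centre of its underside.
- chip0: One of four loose reddish-brown chips of broken grinding wheel, about 28 x 28 mm and 16 mm high, lying on the bed at the start. Origin: centre of its underside.
- chip1: One of four loose reddish-brown chips of broken grinding wheel, about 28 x 28 mm and 16 mm high, lying on the bed at the start. Origin: centre of its underside.
- chip2: One of four loose reddish-brown chips of broken grinding wheel, about 28 x 28 mm and 16 mm high, lying on the bed at the start. Origin: centre of its underside.
- chip3: One of four loose reddish-brown chips of broken grinding wheel, about 28 x 28 mm and 16 mm high, lying on the bed at the start. Origin: centre of its underside.
- oil: Bystander: amber oil bottle, 56 mm diameter, 150 mm tall, origin under its centre.
- swabs: Bystander: white box 76 x 76 mm, 66 mm high, with purple sticks up to 140 mm high, origin under its centre.
- jar: Bystander: jar 50 mm diameter, 120 mm tall, close to the rack, on its robot side; origin under its centre.
- can: Bystander: steel can 52 mm diameter, 110 mm tall, close to the trough, on its robot side; origin under its centre.
- brush: Bystander: wooden bench brush 160 (its x) x 34 x 30 mm lying behind the back fence of the station; origin under its centre.
- knife: Bystander: kitchen knife about 250 mm long (its x), 20 mm high, lying flat beyond the catch tray; origin near its middle.

How it is judged:
By the outcome, as a careful person would: the job done as asked, in the order asked, and still so for the second after the job is handed in, with the robot touching nothing.
It also fails if it takes over 64 s, if anything falls off the work surface, if the arm or the gripper's body presses on something with over 40 N, if the wrist force passes 120 N, or if a joint passes its speed limit or range.

ROBOT

A 6-joint arm with a two-finger parallel gripper is mounted at the origin on the work surface. World frame = base frame: x ahead of the robot, y to its left, z up, the work surface at z = 0. Lengths are in mm, angles in rad, forces in N, time in s.
With the tool pointing down it reaches from about 350 to 975 mm from the base axis. Payload 7.1 kg.
Tool frame: the origin (TCP) lies midway between the tips of the shut fingers; the grasp point (between the pads) lies 19 mm behind it; z points along the fingers, y is the line along which they close (so a half turn about z gives the same grasp; the last joint's range is limited). The gripper opens to 88 mm and grips with 3 to 60 N. Pads are 20 mm wide; open, the fingers measure 115 mm over their backs; the gripper's body (75 mm by 178 mm) begins 61 mm behind the grasp point.
Start: joints at [1.211, 0.423, 1.63, -0, 1.089, -0.019], TCP at [208.869, 589.049, 222.675] pointing down, gripper open.
Joint ranges: [-3, 3], [-0.9, 2.11], [0.09, 2.58], [-1.31, 4.45], [0.11, 2.69], [-2.54, 2.54]. Speed limits (rad/s): [2.39, 2.39, 3.01, 3.14, 3.14, 3.14].

INTERFACE

Orientations are given as a rotation vector (axis times angle).
In Python, from workcell import ctrl gives the robot as it stands. The module is installed in compiled form; this text tells all that it offers.
- The arm moves only by the tool apply_moves, never from a script. Its argument "targets" is a list of rows, each a list of 3 entries, a list of its own where there are three numbers: the opening, from -1 (shut) to 1 (fully open), then the shift along the tool's x, y, z normalised to -1 to 1, where 1 is 5 cm, then the turn, a rotation vector about the tool's x, y, z normalised to -1 to 1, where 1 is 90 degrees. In form: [[jaw, [x, y, z], [wx, wy, wz]], ...]. A call has 1 to 8 rows; each row shifts and turns the commanded pose from where the row before left it, along the tool's axes as they then stand; what a row does not reach is not made up. A row lasts 1/8 s, in which the tool goes at most 62.5 mm and 10.7 degrees, less where a joint would pass 70% of its speed; a pose out of reach is approached as far as the arm can. A call with a number of a shift or a turn outside -1 to 1 is refused whole. A call with a gripper value outside its range is refused whole. The fingers move at their own pace and stop on an object; the grip force is fixed at half the most. Time passes only in rows, so rows that do not move let the fingers close. It gives the time, the measured TCP pose, the force, the opening and the grip force at its end, in the units of the state.
- ctrl.get_obs(): the state, without advancing time (a new reading comes with each control period).
- ctrl.get_image(name): name is "scene" or "top" or "wrist"; returns a dict with "pixels" (384x512x3 uint8, blue, green, red), "camera_matrix" (3x3 intrinsics, pixels), "k1" (the pictures are not rectified: a ray, as slopes to the right and down, at radius r is drawn at 1 + k1 r^2 times it, then the intrinsics apply), "view" (4x4, takes a point from world to camera coordinates); the wrist camera has in their place "hand_eye" (4x4, takes a point from camera to tool coordinates, whose origin is the TCP and whose axes are the flange's). Camera axes: x right, y down, z forward; pixel columns grow to the right and rows downward; lengths in mm; the calibration is good to about 2 mm. A picture is of the moment at which its call begins: read the wrist's pose just before it. There is no depth.
- ctrl.close_job(): hands the job in; it is judged then, once.
Trained networks look in the newest picture that a camera, given by its name, has taken for a name from the list of things; names that differ only in an ending like _2 or _b are one class to them, and where a whole thing is asked for, a point or a joint stands for the part that bears it (a point fixed in the world has none). Each returns a list of dicts, best first, with "score" (0 to 1); they miss things now and then, are a little off and sometimes report something else, mostly with a low value. They report only what shows in the picture. A call takes as long as a camera call.
- ctrl.masks_of(label, camera): "region" (384x512 bool, what is visible of it) and "bbox" ([left, top, right, bottom] in pixels, round what is visible of it).
- ctrl.pinpoint(label, camera): "xy" ([column, row] in pixels: a listed point, or the origin of a listed thing).
The state is a dict: "t": time; "qpos": joint angles; "qvel": joint speeds; "joint_torque": joint torques, N m; "ee_pos": TCP position; "orientation": TCP orientation; "ft_force": force on the tool from outside, world axes, zero at the start; "moment": the same for the moment, N m; "width": finger opening in mm; "grasp_force": force on a finger pad.
Only numpy, scipy, OpenCV 4.12 (cv2) and the standard library are available. Lean on these libraries where they do the work, as an engineer would, in place of code of your own. Each camera call takes 0.05 s, during which the arm holds its last target. There are 200 camera calls.

## Working session

There is one attempt and no reset: what is moved stays moved. The work goes in short steps, Python scripts to look and compute and a tool call to move; the robot and the scene stay as the last step left them, time stands still between calls to the robot, and variables do not carry over. Pictures are saved under pics/ and viewed, at most 13 in all, crops included, and the job is handed in when it is done.

Besides the shell and the picture viewer there is one more tool, called as name(argument=value, ...) on one line, values as JSON. apply_moves: Moves the arm, as the interface text tells. Scaled input: -1 to 1 covers 5 cm each way for a shift and 90 degrees each way for a turn. Its arguments: {"type":"object","properties":{"targets":{"type":"array"}},"required":["targets"]}

```bash
mkdir -p pics; cat > h.py <<'E'
import numpy as np, cv2
from workcell import ctrl
def save(n,f):
    d=ctrl.get_image(n); cv2.imwrite('pics/'+f,d['pixels']); return d
def ray(d,uv):
    K=np.array(d['camera_matrix']); p=np.array([(uv[0]-K[0,2])/K[0,0],(uv[1]-K[1,2])/K[1,1]])
    s=p.copy()
    for _ in range(20): s=p/(1+d['k1']*(s@s))
    V=np.array(d['view']); R=V[:3,:3]; return -R.T@V[:3,3], R.T@np.r_[s,1]
def at(d,uv,z):
    c,r=ray(d,uv); return c+r*(z-c[2])/r[2]
def proj(d,P):
    V=np.array(d['view']);K=np.array(d['camera_matrix']);p=np.atleast_2d(P)@V[:3,:3].T+V[:3,3]
    s=p[:,:2]/p[:,2:]; s=s*(1+d['k1']*(s**2).sum(1,keepdims=True)); return s*[K[0,0],K[1,1]]+[K[0,2],K[1,2]]
E
python3 - <<'E'
from h import *
o=ctrl.get_obs(); print({k:np.round(v,3).tolist() for k,v in o.items()})
for c in ('top','scene'):
    d=save(c,c+'0.png'); print(c,np.round(d['view'],3).tolist(),np.round(d['camera_matrix'],1).tolist(),d['k1'])
    for l in 'rack scraper spare_a station trough chip0 oil swabs jar can brush knife'.split():
        for m in ctrl.pinpoint(l,c)[:4]:
            print(l,np.round(m['xy'],1),round(m['score'],2),at(d,m['xy'],{'chip0':45,'scraper':15,'spare_a':15}.get(l,0))[:2].round(1))
E
```

```text
{'t': 0.0, 'qpos': [1.211, 0.424, 1.631, -0.0, 1.089, -0.019], 'qvel': [0.0, -0.0, 0.001, -0.001, 0.001, -0.0], 'joint_torque': [0.001, -54.462, -27.366, 0.064, 0.023, -0.0], 'ee_pos': [208.683, 588.532, 221.902], 'orientation': [-0.533, -3.096, 0.002], 'ft_force': [0.204, -0.872, -0.07], 'moment': [0.003, -0.004, -0.043], 'grasp_force': 0.0, 'width': 87.886}
top [[-0.011, -1.0, 0.018, -16.882], [-0.998, 0.01, -0.065, 579.806], [0.065, -0.019, -0.998, 1219.238], [0.0, 0.0, 0.0, 1.0]] [[426.0, 0.0, 265.2], [0.0, 426.0, 183.6], [0.0, 0.0, 1.0]] -0.014595715972081131
rack [145.2 219.6] 0.98 [479.  328.6]
scraper [146.8 232.8] 0.81 [441.2 319.8]
scraper [145.2 213.9] 0.7 [495.6 324.8]
spare_a [145.2 214.8] 0.75 [493.  324.8]
station [268.8 202.8] 0.86 [524.2 -33.4]
trough [386.3 214.9] 0.69 [ 484.7 -380.4]
trough [260.8 254.6] 0.62 [373.3  -8.3]
chip0 [250.5 209.3] 0.6 [505.5  19.8]
chip0 [256.9 189.9] 0.58 [560.3   1.2]
chip0 [286.2 205.3] 0.57 [515.7 -81.6]
chip0 [282.2 191.8] 0.56 [554.2 -70.7]
oil [159.  142.4] 0.91 [706.3 289.5]
swabs [363.3 141.8] 0.85 [ 703.1 -317.8]
jar [162.7 25
[... 557 characters left out ...]
9.8 267.8] 0.49 [789.3  46.2]
spare_a [380.8 255.2] 0.65 [491.5 339.5]
spare_a [376.7 263.3] 0.63 [518.  343.9]
station [264.8 190.5] 0.71 [523.1 -27.1]
station [189.8 121.3] 0.44 [ 473.3 -385.5]
trough [187.5 122.8] 0.95 [ 482.7 -386.5]
chip0 [246.8 180.7] 0.62 [553.9 -67.8]
chip0 [281.8 191.6] 0.5 [518.9  30.9]
chip0 [250.4 169.4] 0.49 [517.3 -86.2]
chip0 [263.5 198.8] 0.41 [570.    7.6]
oil [314.6 308.2] 0.82 [711.6 292.3]
oil [252.5 172.1] 0.25 [496.2 -97.7]
swabs [146.4 175.4] 0.63 [ 708.9 -329.9]
jar [381.  217.6] 0.69 [384.6 276.4]
can [205.   98.8] 0.95 [ 369.2 -418.5]
brush [305.2 165.5] 0.77 [375.4   6.8]
brush [377.4 236.3] 0.24 [441.  300.7]
knife [218.2 266.7] 0.89 [785.4  35.2]
```

View pics/top0.png

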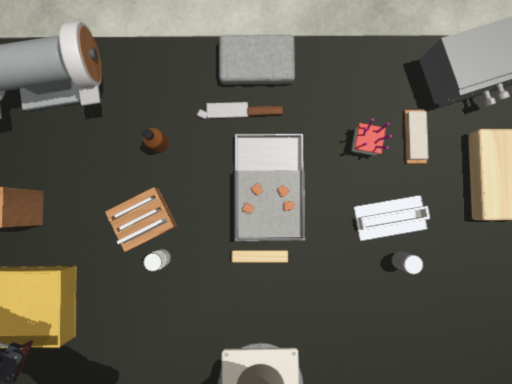

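View pics/scene0.png

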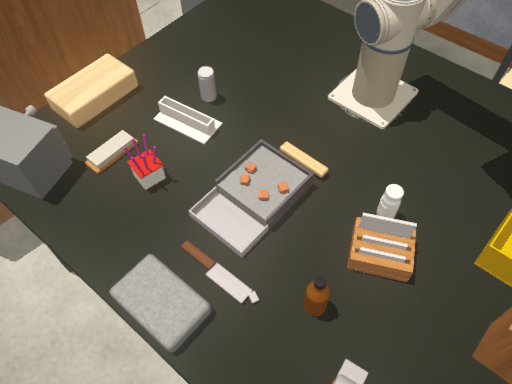

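```bash
cat > fit.py <<'E'
from h import *
from scipy.optimize import minimize
def box(x0,x1,y0,y1,z0,z1): return np.array([[x,y,z] for x in(x0,x1) for y in(y0,y1) for z in(z0,z1)],float)
def place(B,p):
    c,s=np.cos(p[2]),np.sin(p[2]); return np.c_[B[:,0]*c-B[:,1]*s+p[0],B[:,0]*s+B[:,1]*c+p[1],B[:,2]]
def hull(d,P,shape=(384,512),S=4):
    m=np.zeros((shape[0]*S,shape[1]*S),np.uint8); q=cv2.convexHull(((proj(d,P)+.5)*S-.5).astype(np.float32))
    cv2.fillConvexPoly(m,np.round(q*16).astype(np.int32),1,shift=4); return cv2.resize(m.astype(np.float32),shape[::-1],interpolation=cv2.INTER_AREA)
def fit(obs,parts,p0):
    def f(p):
        e=0
        for d,m in obs:
            h=np.max([hull(d,place(B,p)) for B in parts],0); e+=np.abs(h-m).sum()/m.sum()
        return e
    best=None
    for k in range(2):
        r=minimize(f,p0,method='Nelder-Mead',options=dict(initial_simplex=np.array(p0)+np.array([[0,0,0],[8,0,0],[0,8,0],[0,0,.1]])*(1-.6*k),xatol=.05,fatol=1e-4)); p0=r.x
    return r.x,r.fun
E
cat > a.py <<'E'
from fit import *
D={c:ctrl.get_image(c) for c in('top','scene')}
M={'rack':([box(-62.5,62.5,-76,76,0,60)],[481,330,.45]),
'station':([box(-108,90,-98,98,0,59),box(90,198,-98,98,0,30)],[523,-30,0]),
'trough':([box(-50,50,-100,100,0,6),box(-15,15,-93,93,0,52)],[484,-383,-.1]),
'scraper':([box(-4,4,-65,65,15,120)],[445,315,.45])}
res={}
for l,(parts,p0) in M.items():
    for cs in (['top'],['scene'],['top','scene']):
        obs=[]
        for c in cs:
            mm=[m for m in ctrl.masks_of(l,c)]
            # choose detection nearest to prediction
            u=proj(D[c],[p0[0],p0[1],30 if l!='scraper' else 90])[0]
            mm.sort(key=lambda m:np.linalg.norm(np.argwhere(m['region']).mean(0)[::-1]-u)-20*m['score'])
            R=mm[0]['region'].astype(np.uint8)
            if l in('rack','station'):
                if l=='rack': R=cv2.morphologyEx(R,cv2.MORPH_CLOSE,np.ones((9,9)))
                cn=max(cv2.findContours(R,0,2)[0],key=cv2.contourArea); cv2.drawContours(R,[cn],-1,1,-1)
            obs.append((D[c],R.astype(np.float32)))
        p,e=fit(obs,parts,p0); print(l,cs,p.round(3),round(e,3))
    res[l]=p
np.save('res.npy',res,allow_pickle=True)
out=[]
for c,l in (('top','rack'),('scene','rack'),('top','trough'),('scene','trough'),('top','station'),('scene','station')):
    d=D[c]; I=cv2.resize(d['pixels'],None,fx=4,fy=4,interpolation=cv2.INTER_CUBIC)
    segs=[]
    for k in res:
        parts=M[k][0]
        if k=='trough': parts=parts+[box(-12,12,-90,90,52,52)]
        if k=='rack': parts=parts+[box(x-5.5,x+5.5,-68,68,60,60) for x in(-36,0,36)]
        for B in parts:
            P=place(B,res[k])
            for i in range(8):
                for j in range(i+1,8):
                    if (B[i]!=B[j]).sum()==1 :
                        a=(proj(d,P[[i,j]])+.5)*4-.5; cv2.line(I,*[tuple(int(v) for v in q) for q in a],(0,255,0),1)
    u=proj(d,[*res[l][:2],40])[0]*4; s=1
    w=133 if l!='station' else 133
    f=1 if l!='station' else 2
    x,y=int(u[0]),int(u[1]); C=I[max(0,y-150*f):y+150*f,max(0,x-133*f*1):x+133*f]
    out.append(cv2.resize(C,(266,300)))
cv2.imwrite('pics/fit.png',np.vstack([np.hstack(out[0::2]),np.hstack(out[1::2])]))
E
python3 a.py
```

```text
rack ['top'] [4.82320e+02 3.30831e+02 4.54000e-01] 0.039
rack ['scene'] [4.83911e+02 3.31452e+02 4.65000e-01] 0.197
rack ['top', 'scene'] [4.82927e+02 3.31003e+02 4.58000e-01] 0.241
station ['top'] [ 5.26294e+02 -3.41190e+01 -9.00000e-03] 0.009
station ['scene'] [ 5.26849e+02 -3.31100e+01 -2.00000e-03] 0.018
station ['top', 'scene'] [ 5.26317e+02 -3.38120e+01 -6.00000e-03] 0.03
trough ['top'] [ 4.77575e+02 -3.91830e+02  1.61000e-01] 0.042
trough ['scene'] [ 4.77648e+02 -3.92319e+02  1.74000e-01] 0.049
trough ['top', 'scene'] [ 4.77568e+02 -3.92453e+02  1.68000e-01] 0.094
scraper ['top'] [4.50952e+02 3.15070e+02 4.46000e-01] 0.414
scraper ['scene'] [447.803 313.3     0.515] 0.514
scraper ['top', 'scene'] [450.863 313.816   0.456] 0.939
```

View pics/fit.png

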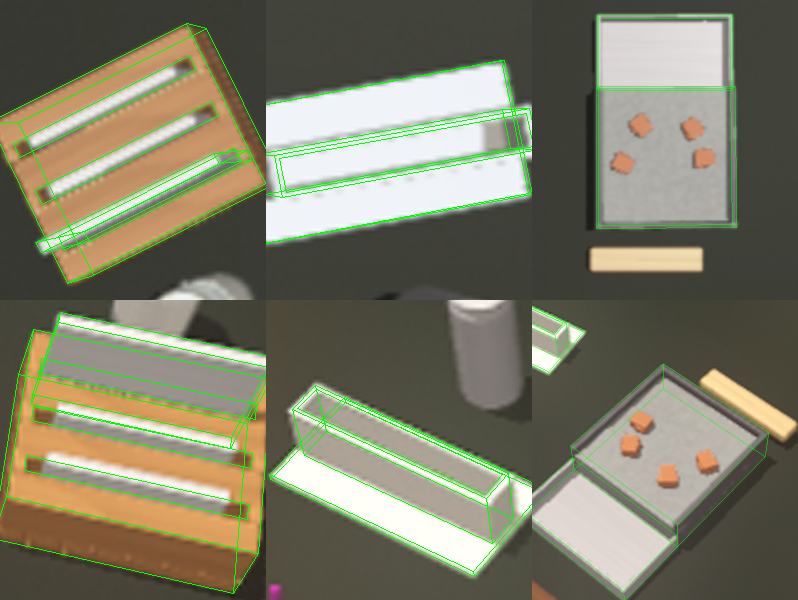

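```bash
cat > plan.py <<'E'
import sys
from h import *
from scipy.spatial.transform import Rotation as Ro
def plan(pos,yaw,n=8,nt=0):
    """yaw: wanted direction of tool y in world (mod pi). prints turn per row (over nt rows) and shift in tool axes after the turn"""
    o=ctrl.get_obs(); R=Ro.from_rotvec(o['orientation']); M=R.as_matrix()
    a=np.arctan2(M[1,1],M[0,1]); da=(yaw-a+np.pi/2)%np.pi-np.pi/2
    # target: exactly down with tool y at a+da
    y=np.array([np.cos(a+da),np.sin(a+da),0]); z=np.array([0,0,-1.]); T=np.c_[np.cross(y,z),y,z]
    w=(R.inv()*Ro.from_matrix(T)).as_rotvec()/(np.pi/2)
    d=np.array(pos)-o['ee_pos']
    print('t',round(o['t'],2),'ee',o['ee_pos'].round(1) if hasattr(o['ee_pos'],'round') else o['ee_pos'],'yaw',round(a,3),'q',np.round(o['qpos'],2),'F',np.round(o['ft_force'],1),'w',round(o['width'],1))
    print('turn units',w.round(4),'shift(before turn axes)',(M.T@d/50).round(3),'shift(after turn)',(T.T@d/50).round(3))
if __name__=='__main__':
    v=list(map(float,sys.argv[1:])); plan(v[:3],v[3])
E
python3 plan.py 450.7 315 225 0.456
```

```text
t 2.2 ee [208.9 589.  222.7] yaw 1.23 q [ 1.21  0.42  1.63 -0.    1.09 -0.02] F [-0.9  0.9  0.3] w 87.4
turn units [0.     0.     0.4927] shift(before turn axes) [-6.39  -3.549 -0.046] shift(after turn) [-7.05   1.929 -0.046]
```

apply_moves(targets=[[0, [0, 0, 0], [0, 0, 0.0616]], [0, [0, 0, 0], [0, 0, 0.0616]], [0, [0, 0, 0], [0, 0, 0.0616]], [0, [0, 0, 0], [0, 0, 0.0616]], [0, [0, 0, 0], [0, 0, 0.0616]], [0, [0, 0, 0], [0, 0, 0.0616]], [0, [0, 0, 0], [0, 0, 0.0616]], [0, [0, 0, 0], [0, 0, 0.0616]]])

```text
t: 3.2
ee_pos: [208.9, 589.1, 222.7]
orientation: [-1.666, -2.663, 0.0]
ft_force: [-0.4, 0.4, 0.2]
width: 44.3
grasp_force: 0.0
```

apply_moves(targets=[[0, [-0.3, 0.08, 0], [0, 0, 0]], [0, [-0.7, 0.2, 0], [0, 0, 0]], [0, [-0.9, 0.25, 0], [0, 0, 0]], [0, [-0.9, 0.25, 0], [0, 0, 0]], [0, [-0.9, 0.25, 0], [0, 0, 0]], [0, [-0.9, 0.25, 0], [0, 0, 0]], [0, [-0.9, 0.25, 0], [0, 0, 0]], [0, [-0.7, 0.2, 0], [0, 0, 0]]])

```text
t: 4.2
ee_pos: [424.2, 346.4, 222.8]
orientation: [1.66, 2.667, -0.0]
ft_force: [0.3, 0.2, 1.0]
width: 43.9
grasp_force: 0.0
```

```bash
python3 plan.py 450.7 315 225 0.456
```

```text
t 4.2 ee [424.2 346.4 222.8] yaw 0.457 q [ 0.66  0.31  1.8  -0.    1.03  0.21] F [0.3 0.2 1. ] w 43.9
turn units [0.     0.0002 0.0008] shift(before turn axes) [-0.798  0.199 -0.044] shift(after turn) [-0.797  0.2   -0.044]
```

apply_moves(targets=[[0, [-0.5, 0.12, 0], [0, 0, 0]], [0, [-0.3, 0.08, 0], [0, 0, 0]], [0, [0, 0, 0], [0, 0, 0]]])

```text
t: 4.58
ee_pos: [450.0, 316.5, 222.7]
orientation: [-1.663, -2.665, 0.0]
ft_force: [0.3, 0.5, -0.0]
width: 43.7
grasp_force: 0.0
```

```bash
cat > wr.py <<'E'
from fit import *
from scipy.spatial.transform import Rotation as Ro
def wrist(f=None):
    o=ctrl.get_obs(); d=ctrl.get_image('wrist'); T=np.eye(4); T[:3,:3]=Ro.from_rotvec(o['orientation']).as_matrix(); T[:3,3]=o['ee_pos']
    d=dict(d); d['view']=np.linalg.inv(T@np.array(d['hand_eye'])); return d
E
python3 - <<'E'
from wr import *
d=wrist(); res=np.load('res.npy',allow_pickle=True).item()
I=cv2.resize(d['pixels'],None,fx=1.5,fy=1.5)
r=res['rack']; S=place(np.array([[-36,0,0.]]),r)[0]
for B,p in ((box(-4,4,-65,65,120,120),[S[0],S[1],r[2]]),(box(-62.5,62.5,-76,76,60,60),r)):
    P=place(B,p)[[0,2,6,4]]; q=(proj(d,P)+.5)*1.5-.5; cv2.polylines(I,[q.round().astype(np.int32)],True,(0,255,0),1)
cv2.imwrite('pics/w1.png',I)
E
python3 plan.py 450.7 315 85 0.456
```

```text
t 4.62 ee [449.6 317.1 222.7] yaw 0.456 q [0.59 0.31 1.8  0.   1.03 0.14] F [-0.2  0.6 -0. ] w 43.6
turn units [-0.0001 -0.0001 -0.0001] shift(before turn axes) [-0.048  0.003  2.753] shift(after turn) [-4.800e-02  2.000e-03  2.753e+00]
```

View pics/w1.png

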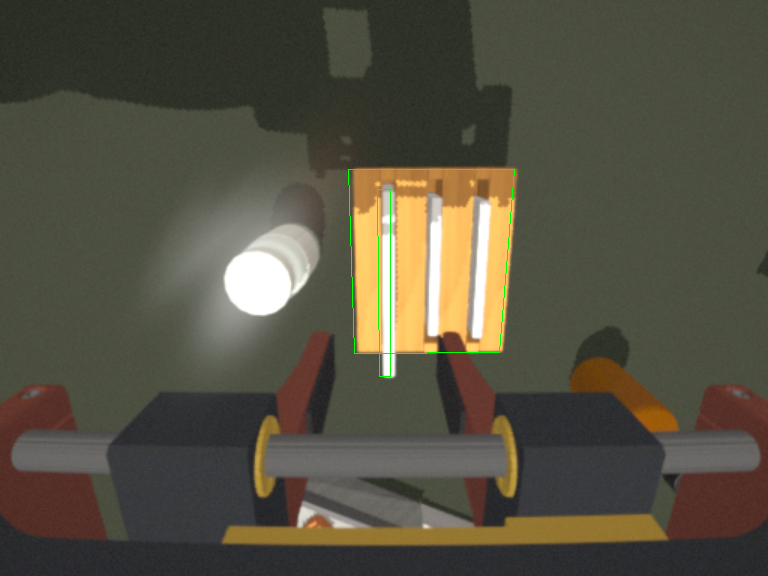

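apply_moves(targets=[[-0.3, [-0.05, 0.03, 0.2], [0, 0, 0]], [-0.3, [0, 0, 0.5], [0, 0, 0]], [-0.3, [0, 0, 0.5], [0, 0, 0]], [-0.3, [0, 0, 0.5], [0, 0, 0]], [-0.3, [0, 0, 0.5], [0, 0, 0]], [-0.3, [0, 0, 0.4], [0, 0, 0]], [-0.3, [0, 0, 0.15], [0, 0, 0]], [-0.3, [0, 0, 0], [0, 0, 0]]])

```text
t: 5.62
ee_pos: [451.5, 315.9, 84.7]
orientation: [-1.661, -2.666, 0.002]
ft_force: [0.8, -0.3, -0.1]
width: 30.5
grasp_force: 0.0
```

```bash
python3 plan.py 451.8 315.6 85 0.456; python3 - <<'E'
from wr import *
d=wrist(); cv2.imwrite('pics/w2.png',d['pixels'])
E
```

```text
t 5.62 ee [451.5 315.9  84.7] yaw 0.457 q [0.59 0.52 1.88 0.   0.75 0.13] F [ 0.8 -0.3 -0.1] w 30.5
turn units [-0.0007  0.0001  0.0005] shift(before turn axes) [-0.008  0.002 -0.007] shift(after turn) [-0.008  0.002 -0.007]
```

View pics/w2.png

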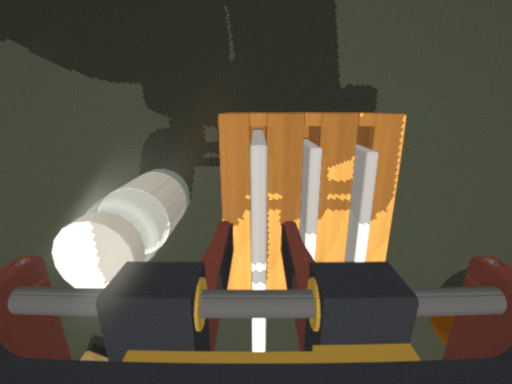

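The wrist view shows the plate (columns 252–267) centred between the fingers (pads at about 232 and 284). Close on it.

apply_moves(targets=[[-1, [0, 0, 0], [0, 0, 0]], [-1, [0, 0, 0], [0, 0, 0]], [-1, [0, 0, 0], [0, 0, 0]], [-1, [0, 0, 0], [0, 0, 0]], [-1, [0, 0, 0], [0, 0, 0]], [-1, [0, 0, -0.02], [0, 0, 0]], [-1, [0, 0, -0.1], [0, 0, 0]]])

```text
t: 6.55
ee_pos: [451.6, 315.3, 90.7]
orientation: [-1.662, -2.665, 0.002]
ft_force: [-0.7, 0.6, -3.4]
width: 7.4
grasp_force: 30.0
```

apply_moves(targets=[[-1, [0, 0, -0.2], [0, 0, 0]], [-1, [0, 0, -0.3], [0, 0, 0]], [-1, [0, 0, -0.4], [0, 0, 0]], [-1, [0, 0, -0.4], [0, 0, 0]], [-1, [0, 0, -0.4], [0, 0, 0]], [-1, [0, 0, -0.4], [0, 0, 0]], [-1, [0, 0, -0.3], [0, 0, 0]], [-1, [0, 0, -0.1], [0, 0, 0]]])

```text
t: 7.55
ee_pos: [452.4, 315.9, 217.6]
orientation: [1.662, 2.665, 0.003]
ft_force: [0.9, -0.0, -3.2]
width: 8.1
grasp_force: 30.0
```

```bash
python3 - <<'E'
from h import *
d=ctrl.get_image('scene'); d2=ctrl.get_image('top')
cv2.imwrite('pics/s2.png',np.hstack([cv2.resize(d['pixels'][120:300,280:480],(400,360)),cv2.resize(d2['pixels'][150:330,80:280],(400,360))]))
E
python3 plan.py 462 -31 205 -0.006
```

```text
t 7.65 ee [452.1 315.8 216.7] yaw 0.456 q [0.59 0.32 1.8  0.   1.02 0.13] F [-0.4 -0.4 -2.6] w 7.5
turn units [ 5.000e-04 -2.000e-04  2.941e-01] shift(before turn axes) [-6.314 -2.876  0.231] shift(after turn) [-6.934  0.239  0.233]
```

View pics/s2.png

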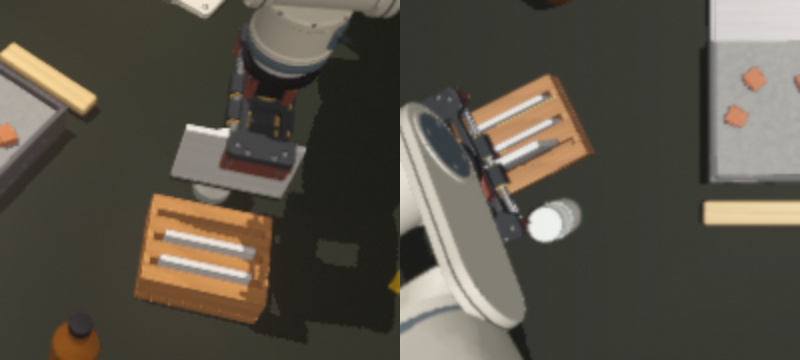

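apply_moves(targets=[[-1, [-0.2, -0.09, 0], [0, 0, 0]], [-1, [-0.4, -0.18, 0], [0, 0, 0]], [-1, [-0.6, -0.27, 0], [0, 0, 0]], [-1, [-0.6, -0.27, 0], [0, 0, 0]], [-1, [-0.6, -0.27, 0], [0, 0, 0]], [-1, [-0.6, -0.27, 0], [0, 0, 0]], [-1, [-0.6, -0.27, 0], [0, 0, 0]], [-1, [-0.6, -0.27, 0], [0, 0, 0]]])

```text
t: 8.65
ee_pos: [458.7, 83.2, 215.8]
orientation: [-1.662, -2.665, 0.001]
ft_force: [-0.3, 0.8, -2.6]
width: 7.8
grasp_force: 30.0
```

apply_moves(targets=[[-1, [-0.6, -0.27, 0], [0, 0, 0]], [-1, [-0.6, -0.27, 0], [0, 0, 0]], [-1, [-0.5, -0.23, 0], [0, 0, 0]], [-1, [-0.3, -0.14, 0], [0, 0, 0.05]], [-1, [0, 0, 0], [0, 0, 0.06]], [-1, [0, 0, 0], [0, 0, 0.06]], [-1, [0, 0, 0], [0, 0, 0.06]], [-1, [0, 0, 0], [0, 0, 0.06]]])

```text
t: 9.65
ee_pos: [461.6, -25.4, 215.7]
orientation: [-2.225, -2.217, 0.002]
ft_force: [-0.2, 0.1, -2.5]
width: 7.8
grasp_force: 30.0
```

```bash
python3 plan.py 462 -31 118 -0.006; python3 - <<'E'
from h import *
res=np.load('res.npy',allow_pickle=True).item(); s=res['station']
for c in('scene','top'):
    d=ctrl.get_image(c)
    for m in ctrl.pinpoint('chip0',c)[:6]:
        p=at(d,m['xy'],45)[:2]; print(c,round(m['score'],2),p.round(1),(p-s[:2]).round(1))
E
```

```text
t 9.65 ee [461.6 -25.4 215.7] yaw -0.004 q [-0.08  0.19  1.98 -0.    0.97 -0.08] F [-0.2  0.1 -2.5] w 7.8
turn units [-0.0009  0.0001  0.0015] shift(before turn axes) [-0.112  0.011  1.954] shift(after turn) [-0.112  0.009  1.954]
scene 0.58 [560.3 -58.8] [ 33.9 -25. ]
scene 0.53 [577.   11.5] [50.7 45.3]
scene 0.51 [512.8 -84.8] [-13.5 -51. ]
scene 0.5 [508.8  32.4] [-17.5  66.2]
top 0.62 [511.2 -83.5] [-15.2 -49.7]
top 0.56 [511.   31.1] [-15.3  64.9]
top 0.49 [573.9  -5.2] [47.6 28.6]
top 0.43 [550.8 -67.5] [ 24.5 -33.7]
```

```bash
cat > chips.py <<'E'
from h import *
s=np.load('res.npy',allow_pickle=True).item()['station']
def chips(cams=('top','scene')):
  for c in cams:
    d=ctrl.get_image(c); h=cv2.cvtColor(d['pixels'],cv2.COLOR_BGR2HSV)
    m=cv2.inRange(h,(0,90,90),(14,255,255)); n,_,st,ce=cv2.connectedComponentsWithStats(m)
    for i in range(1,n):
        p=at(d,ce[i],53)[:2]-s[:2]
        if st[i,4]>15 and -110<p[0]<210 and abs(p[1])<110: print(c,st[i,4],'rel at bed z',p.round(1),'rel at tray z',(at(d,ce[i],12)[:2]-s[:2]).round(1))
if __name__=='__main__': chips()
E
python3 chips.py
```

```text
top 45 rel at bed z [40.5 38.6] rel at tray z [42.8 38.7]
top 35 rel at bed z [ 34.1 -42.6] rel at tray z [ 36.2 -45.2]
top 80 rel at bed z [-11.1 -53.2] rel at tray z [-10.5 -56.1]
top 16 rel at bed z [-10.1  56.9] rel at tray z [-9.6 57.7]
scene 91 rel at bed z [ -9.3 -54.2] rel at tray z [-32.  -75.3]
scene 89 rel at bed z [ 31.6 -38.6] rel at tray z [ 10.5 -59.1]
scene 95 rel at bed z [-15.3  61. ] rel at tray z [-38.2  44.3]
scene 98 rel at bed z [36.4 35. ] rel at tray z [15.5 17.3]
```

apply_moves(targets=[[-1, [-0.11, 0.08, 0.15], [0, 0, 0.0015]], [-1, [0, 0, 0.35], [0, 0, 0]], [-1, [0, 0, 0.4], [0, 0, 0]], [-1, [0, 0, 0.4], [0, 0, 0]], [-1, [0, 0, 0.35], [0, 0, 0]], [-1, [0, 0, 0.2], [0, 0, 0]], [-1, [0, 0, 0.12], [0, 0, 0]], [-1, [0, 0, 0], [0, 0, 0]]])

```text
t: 10.95
ee_pos: [466.9, -29.8, 117.5]
orientation: [-2.223, -2.219, 0.0]
ft_force: [0.7, 0.4, -3.9]
width: 7.7
grasp_force: 30.0
```

apply_moves(targets=[[-1, [0, 0, 0.02], [0, 0, 0]], [-1, [0, 0, 0], [0, 0, 0]]])

```text
t: 11.2
ee_pos: [467.2, -29.8, 117.1]
orientation: [2.223, 2.219, 0.001]
ft_force: [-1.1, 1.2, -3.3]
width: 7.3
grasp_force: 30.0
```

apply_moves(targets=[[-1, [-0.02, 0, 0.02], [0, 0, 0]], [-1, [0, 0, 0.01], [0, 0, 0]], [-1, [0, 0.1, 0], [0, 0, 0]], [-1, [0, 0.2, 0], [0, 0, 0]], [-1, [0, 0.25, 0], [0, 0, 0]], [-1, [0, 0.25, 0], [0, 0, 0]]])

```text
t: 11.95
ee_pos: [504.2, -30.7, 115.5]
orientation: [-2.22, -2.216, 0.007]
ft_force: [-9.2, -0.5, 13.6]
width: 9.0
grasp_force: 30.0
```

apply_moves(targets=[[-1, [0, 0.25, 0], [0, 0, 0]], [-1, [0, 0.25, 0], [0, 0, 0]], [-1, [0, 0.25, 0], [0, 0, 0]], [-1, [0, 0.25, 0], [0, 0, 0]], [-1, [0, 0.25, 0], [0, 0, 0]], [-1, [0, 0.2, 0], [0, 0, 0]], [-1, [0, 0.1, 0], [0, 0, 0]]])

```text
t: 12.82
ee_pos: [583.1, -31.0, 115.4]
orientation: [-2.222, -2.217, 0.004]
ft_force: [-9.8, -0.7, 13.8]
width: 7.8
grasp_force: 30.1
```

```bash
python3 chips.py; python3 -c "
from h import *
d=save('scene','s3.png');d=ctrl.get_image('top')
a=cv2.imread('pics/s3.png')[100:260,160:340]; b=d['pixels'][110:270,190:340]
cv2.imwrite('pics/s3.png',np.hstack([cv2.resize(a,(400,356)),cv2.resize(b,(334,356))]))"
```

```text
top 17 rel at bed z [28.7 19.3] rel at tray z [30.6 18.8]
scene 19 rel at bed z [-92.  -83.7] rel at tray z [-117.8 -105.9]
scene 183 rel at bed z [ 75.8 -39.6] rel at tray z [ 56.4 -60.1]
scene 98 rel at bed z [75.1 27.9] rel at tray z [55.7 10. ]
scene 105 rel at bed z [75.  68.3] rel at tray z [55.5 51.9]
```

View pics/s3.png

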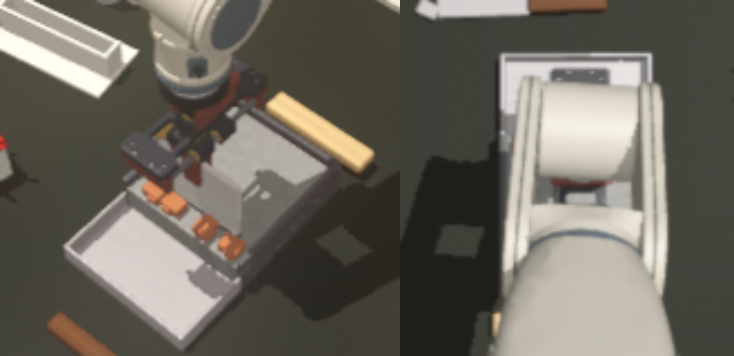

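apply_moves(targets=[[-1, [0, 0.12, -0.01], [0, 0, 0]], [-1, [0, 0.15, 0], [0, 0, 0]], [-1, [0, 0.15, 0], [0, 0, 0]], [-1, [0, 0.15, 0], [0, 0, 0]], [-1, [0, 0.15, 0], [0, 0, 0]], [-1, [0, 0.15, 0], [0, 0, 0]], [-1, [0, 0.1, 0], [0, 0, 0]], [-1, [0, 0, 0], [0, 0, 0]]])

```text
t: 14.02
ee_pos: [633.2, -31.1, 115.6]
orientation: [2.224, 2.219, 0.0]
ft_force: [0.2, -0.0, -2.4]
width: 7.8
grasp_force: 30.0
```

```bash
python3 chips.py; python3 -c "
from h import *
d=save('scene','s4.png');d=ctrl.get_image('top')
a=cv2.imread('pics/s4.png')[100:260,160:340]; b=d['pixels'][110:270,190:340]
cv2.imwrite('pics/s4.png',np.hstack([cv2.resize(a,(400,356)),cv2.resize(b,(334,356))]))"
```

```text
top 24 rel at bed z [94.6 26.4] rel at tray z [98.7 26.1]
top 29 rel at bed z [ 94.4 -42.6] rel at tray z [ 98.5 -45.2]
scene 23 rel at bed z [ -67.5 -100.4] rel at tray z [ -92.4 -123.3]
scene 16 rel at bed z [-36.2 -83.3] rel at tray z [ -59.9 -105.5]
scene 17 rel at bed z [  6.2 -91. ] rel at tray z [ -15.9 -113.5]
scene 139 rel at bed z [124.  -19.3] rel at tray z [106.4 -39.1]
scene 155 rel at bed z [121.1  58.6] rel at tray z [103.4  41.8]
```

View pics/s4.png

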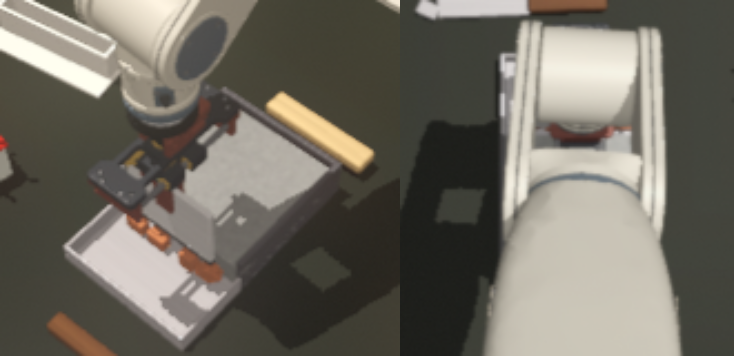

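apply_moves(targets=[[-1, [0, 0, -0.15], [0, 0, 0]], [-1, [0, 0, -0.3], [0, 0, 0]], [-1, [0, 0, -0.4], [0, 0, 0]], [-1, [0, 0, -0.4], [0, 0, 0]], [-1, [0, 0, -0.4], [0, 0, 0]], [-1, [0, 0, -0.25], [0, 0, 0]], [-1, [0, 0, -0.1], [0, 0, 0]]])

```text
t: 15.1
ee_pos: [633.2, -31.1, 216.9]
orientation: [2.223, 2.218, 0.001]
ft_force: [0.1, 0.9, -3.7]
width: 7.6
grasp_force: 30.0
```

apply_moves(targets=[[-1, [-0.2, -0.09, 0], [0, 0, 0]], [-1, [-0.4, -0.17, 0], [0, 0, 0]], [-1, [-0.6, -0.26, 0], [0, 0, 0]], [-1, [-0.6, -0.26, 0], [0, 0, 0]], [-1, [-0.6, -0.26, 0], [0, 0, 0]], [-1, [-0.6, -0.26, 0], [0, 0, 0]], [-1, [-0.6, -0.26, 0], [0, 0, 0]], [-1, [-0.6, -0.26, 0], [0, 0, 0]]])

```text
t: 16.1
ee_pos: [539.5, -242.8, 214.9]
orientation: [-2.224, -2.217, 0.001]
ft_force: [-0.0, -1.0, -3.0]
width: 8.1
grasp_force: 30.0
```

apply_moves(targets=[[-1, [-0.6, -0.26, 0], [0, 0, 0]], [-1, [-0.6, -0.26, 0], [0, 0, 0]], [-1, [-0.6, -0.26, 0], [0, 0, 0]], [-1, [-0.6, -0.26, 0], [0, 0, 0]], [-1, [-0.4, -0.17, 0], [0, 0, 0]], [-1, [-0.2, -0.07, 0], [0, 0, -0.05]], [-1, [0, 0, 0], [0, 0, -0.06]], [-1, [0, 0, 0], [0, 0, 0]]])

```text
t: 17.1
ee_pos: [476.3, -391.1, 215.2]
orientation: [-2.025, -2.401, -0.0]
ft_force: [-0.0, 0.3, -3.6]
width: 7.9
grasp_force: 30.0
```

```bash
python3 plan.py 477.6 -392.2 140 0.167; python3 chips.py; python3 - <<'E'
from wr import *
d=wrist(); res=np.load('res.npy',allow_pickle=True).item(); t=res['trough']
I=d['pixels'].copy()
for B in (box(-12,12,-90,90,52,52),box(-50,50,-100,100,6,6)):
    cv2.polylines(I,[proj(d,place(B,t)[[0,2,6,4]]).round().astype(np.int32)],True,(0,255,0),1)
J=ctrl.get_image('top')['pixels'][120:250,200:330]
cv2.imwrite('pics/w3.png',np.hstack([I,cv2.resize(J,(280,384))]))
E
```

```text
t 17.1 ee [ 476.3 -391.1  215.2] yaw 0.169 q [-0.71  0.42  1.66  0.    1.07 -0.88] F [-0.   0.3 -3.6] w 7.9
turn units [-0.0004 -0.0005  0.0015] shift(before turn axes) [-0.028  0.022  1.504] shift(after turn) [-0.027  0.021  1.504]
top 48 rel at bed z [102.   58.3] rel at tray z [106.4  59.1]
top 43 rel at bed z [101.9  27.7] rel at tray z [106.3  27.5]
top 44 rel at bed z [103.6 -20.1] rel at tray z [108.1 -22. ]
top 44 rel at bed z [103.3 -54.2] rel at tray z [107.7 -57.2]
scene 159 rel at bed z [122.5 -23.5] rel at tray z [104.9 -43.5]
scene 169 rel at bed z [120.   58.7] rel at tray z [102.3  42. ]
```

View pics/w3.png

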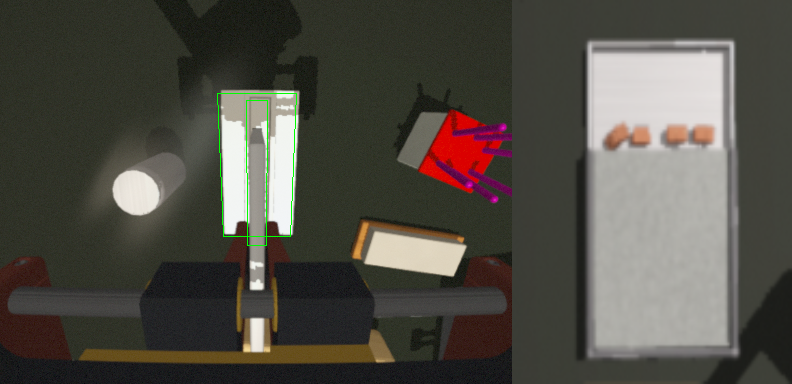

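apply_moves(targets=[[-1, [-0.03, 0.03, 0.2], [0, 0, 0]], [-1, [0, 0, 0.4], [0, 0, 0]], [-1, [0, 0, 0.4], [0, 0, 0]], [-1, [0, 0, 0.4], [0, 0, 0]], [-1, [0, 0, 0.4], [0, 0, 0]], [-1, [0, 0, 0.3], [0, 0, 0]], [-1, [0, 0, 0.2], [0, 0, 0]], [-1, [0, 0, 0], [0, 0, 0]]])

```text
t: 18.3
ee_pos: [478.6, -391.8, 99.9]
orientation: [-2.023, -2.402, 0.0]
ft_force: [0.6, -0.1, -3.0]
width: 8.1
grasp_force: 30.0
```

apply_moves(targets=[[-1, [0, 0, 0.15], [0, 0, 0]], [-1, [0, 0, 0.15], [0, 0, 0]], [-1, [0, 0, 0.1], [0, 0, 0]], [-1, [0, 0, 0.04], [0, 0, 0]], [-1, [0, 0, 0], [0, 0, 0]]])

```text
t: 18.92
ee_pos: [478.8, -392.0, 78.6]
orientation: [-2.024, -2.403, 0.0]
ft_force: [0.8, 0.1, -3.7]
width: 7.9
grasp_force: 30.0
```

apply_moves(targets=[[-1, [0, 0, 0.02], [0, 0, 0]], [-1, [0, 0, 0.02], [0, 0, 0]], [-1, [0, 0, 0], [0, 0, 0]]])

```text
t: 19.3
ee_pos: [478.8, -392.0, 76.7]
orientation: [-2.024, -2.403, 0.0]
ft_force: [-1.1, -0.6, -3.2]
width: 7.7
grasp_force: 30.0
```

apply_moves(targets=[[-1, [0, 0, 0.01], [0, 0, 0]], [-1, [0, 0, 0], [0, 0, 0]]])

```text
t: 19.55
ee_pos: [478.9, -392.1, 76.5]
orientation: [2.024, 2.403, -0.0]
ft_force: [-0.7, 0.1, 0.1]
width: 7.7
grasp_force: 30.0
```

apply_moves(targets=[[-1, [0, 0, 0.005], [0, 0, 0]], [-0.8, [0, 0, 0], [0, 0, 0]], [-0.7, [0, 0, 0], [0, 0, 0]], [-0.5, [0, 0, 0], [0, 0, 0]], [-0.3, [0, 0, 0], [0, 0, 0]], [-0.3, [0, 0, 0], [0, 0, 0]], [-0.3, [0, 0, 0], [0, 0, 0]]])

```text
t: 20.42
ee_pos: [478.9, -392.0, 75.9]
orientation: [2.024, 2.403, 0.0]
ft_force: [0.3, 1.0, -0.8]
width: 31.3
grasp_force: 0.0
```

```bash
python3 - <<'E'
from wr import *
cv2.imwrite('pics/w4.png',np.hstack([ctrl.get_image('wrist')['pixels'],cv2.resize(ctrl.get_image('scene')['pixels'][60:180,140:230],(288,384))]))
E
```

```text
(no output)
```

View pics/w4.png

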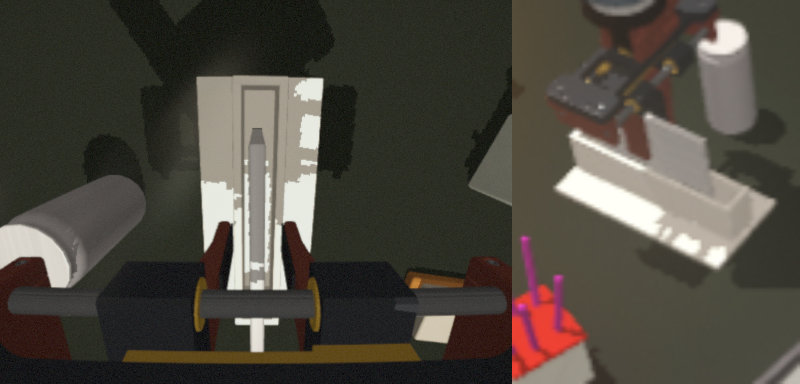

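The plate stands upright in the trough (columns 249–265) with the fingers clear on both sides. Retreat straight up.

apply_moves(targets=[[-0.3, [0, 0, -0.1], [0, 0, 0]], [-0.3, [0, 0, -0.3], [0, 0, 0]], [-0.3, [0, 0, -0.4], [0, 0, 0]], [-0.3, [0, 0, -0.5], [0, 0, 0]], [-0.3, [0, 0, -0.5], [0, 0, 0]], [-0.3, [0, 0, -0.5], [0, 0, 0]], [-0.3, [0, 0, -0.3], [0, 0, 0]], [-0.3, [0, 0, -0.1], [0, 0, 0]]])

```text
t: 21.52
ee_pos: [479.3, -392.4, 212.6]
orientation: [2.022, 2.401, -0.0]
ft_force: [-0.9, -0.1, -0.8]
width: 30.8
grasp_force: 0.0
```

```bash
python3 chips.py; python3 - <<'E'
from wr import *
d=wrist()
cv2.imwrite('pics/w5.png',np.hstack([cv2.resize(d['pixels'],(400,300)),cv2.resize(ctrl.get_image('scene')['pixels'],(400,300))]))
E
```

```text
top 48 rel at bed z [102.   58.3] rel at tray z [106.4  59.1]
top 42 rel at bed z [101.9  27.5] rel at tray z [106.3  27.2]
top 44 rel at bed z [103.6 -20.1] rel at tray z [108.1 -22. ]
top 44 rel at bed z [103.3 -54.2] rel at tray z [107.7 -57.2]
scene 159 rel at bed z [122.5 -23.5] rel at tray z [104.9 -43.5]
scene 167 rel at bed z [120.1  58.5] rel at tray z [102.3  41.7]
```

View pics/w5.png

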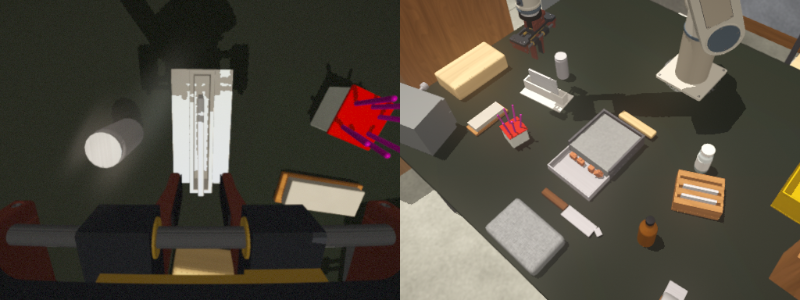

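The scraper stands in the trough at (545, 85), all four chips are in the tray, and the spare plates and the rest are where they were.

```bash
python3 -c "
from workcell import ctrl
print(ctrl.close_job())"
```

```text
the job is handed in; nothing more can be done
None
```

The job is handed in at about 22 s: all four chips were wiped into the catch tray, the scraper stands released in the white trough, and in the final pictures the spare plates and the other objects look undisturbed.

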